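# Load-test the cam lift

### The job

Load-test the cam lift on the bench: hang the test weight by its handle on the two-pronged lifting hook and let go of it. Then turn the cam lever up until the hook rides at its highest point, with the lever standing straight up, and finish while still holding the lever there, because its spring pulls it back; the weight must hang freely, and the tumbler, the wax tin and the pine offcut are to be left alone.

Things in the scene. Friction and masses are not known exactly. Their poses are not given: they have to be found in the camera images.
- stand: Fixed cam-lift stand, aluminium and steel; base plate 130 (x) x 250 (y) x 12 mm. Origin: centre of the plate's underside; x points to the back (away from the robot), y left, z up. A column 56 x 64 mm, 174 mm high, stands at y = +60 mm; in it an eccentric disc lifts a rod that carries the hook. The lever is at y = -80 mm, on the right.
- hook: Lifting hook, moves only up and down; axes as the stand's, origin at the column's foot. Two round prongs, 10 mm thick, 36 mm to either side of the column's middle, run out toward -x. Each forms a V seat, lowest 100 mm in front of the rod; the upturned tip is 25 mm farther out and rises 25 mm, the ridge on the rod side 18 mm. The space between the prongs is free.
- hook_seat (a point): Point midway between the prongs where the centre of the handle bar lies when hung (about 14 mm above the prongs' centre line): stand frame (-100, 60, 200) mm with the lever at rest; it rises 21 mm at the highest lift. To thread the handle, move it in from the front (+x of the stand) with the bar 25 to 60 mm above this point, so that the prongs pass between bar and block, then lower it.
- weight_bar (a point): Middle of the handle bar of the loose test weight (0.35 to 0.7 kg): a dark steel block 60 (x) x 122 (y) x 45 mm, with two 12 mm thick uprights 110 mm apart and between them, along y, a round bar 12 mm thick. The bar's centre is 125 mm above the block's underside. z up. Hung, the bar lies across both prongs with an upright outside each prong.
- cam_lever (a joint): Angle of the cam lever, rad. 0: at rest on its stop, pointing to the stand's -x, 10 degrees above level. It grows as the lever swings up and over to +x. Lift is highest at 1.40, lever upright; beyond (stop at 2.2) the hook sinks again. A spring pulls it back with 0.18 N m at rest, 0.5 N m at 1.40, plus the load; let go, it falls back.
- lever_axle (a point): Point on the lever's turning axis (parallel to the stand's y), level with the middle of the grip: stand frame (0, -118, 90) mm. Fixed to the stand.
- glass_mid (a point): Bystander: glass tumbler, 85 mm diameter, 90 mm high, in front of the stand. The point is its centre, half-way up.
- tin_mid (a point): Bystander: round open wax tin, 61 mm diameter, 18 mm high, to the left. The point is its centre.
- offcut_mid (a point): Bystander: pine offcut 75 x 51 x 18 mm, to the right and near the robot. The point is its centre.
- lever_grip (a point): Middle of the lever's grip: a black round bar, 24 mm diameter, 60 mm long, parallel to the stand's y, at the end of the lever on its right side; the lever rod (12 mm) is 38 mm to the left of this point. It moves on a circle of 125 mm radius about point lever_axle in the stand's x-z plane: at rest 123 mm in front of and 21 mm above the axle, at the highest lift straight above it.
Mind the look-alikes: they are no part of the job. There is more than one size of the part that bears weight_bar; the job needs the largest.

How it is judged:
On the way, in this order (a step that is already met when the one before it is completed fails the run):
1. the weight hangs by its handle on both prongs, let go, with the lever still down (distance between weight_bar and hook_seat below 0.015 m and angle between the y axis of weight_bar and the y axis of hook, either way round below 0.2 rad and contact force between weight and hook above 2 N and contact force between weight and the arm below 0.1 N and contact force between weight and the fingers below 0.1 N and value of joint cam_lever below 0.3 rad), for 0.3 s.
2. the lever is turned to the highest lift with the weight on the hook (value of joint cam_lever between 1.18 and 1.62 rad and distance between weight_bar and hook_seat below 0.015 m), for 0.2 s.
At the end, for the whole second after the job is handed in: Through the last second the robot holds the lever within 0.22 rad of its highest-lift angle (1.40), while the weight hangs by its bar in both prongs (bar within 15 mm of the seat and parallel to it within 0.2 rad, weight upright within 0.35 rad), carried by the hook and untouched by the robot (all of step 2 and (contact force between cam_lever and the fingers above 0.5 N or contact force between cam_lever and the arm above 0.5 N) and angle between the y axis of weight_bar and the y axis of hook, either way round below 0.2 rad and angle between weight_bar's own z axis and vertical below 0.35 rad and contact force between weight and hook above 2 N and contact force between weight and the arm below 0.1 N and contact force between weight and the fingers below 0.1 N); the arm keeps its last pose, push and grip.
It fails at once if the tumbler is pushed or tipped (distance of glass_mid from where it was at the start of the episode above 0.03 m or angle between glass_mid's own z axis and vertical above 0.5 rad).
It fails at once if the wax tin is pushed away (distance of tin_mid from where it was at the start of the episode above 0.03 m).
It fails at once if the offcut is pushed away (distance of offcut_mid from where it was at the start of the episode above 0.03 m).
It also fails if it takes over 54 s, if anything falls off the work surface, if the arm or the gripper's body presses on something with over 40 N, if the wrist force passes 120 N, or if a joint passes its speed limit or range.

### The arm

A 6-joint arm with a two-finger parallel gripper is mounted at the origin on a cart in front of the work surface, level with it; the furniture and walls round the work are solid. World frame = base frame: x ahead of the robot, y to its left, z up, the work surface at z = 0. Lengths are in m, angles in rad, forces in N, time in s.
With the tool pointing down it reaches from about 0.35 to 0.875 m from the base axis. Payload 4.2 kg.
Tool frame: the origin (TCP) lies on the centre line of the jaws, within the pads' length; the fingertips stand manip.tcp_to_tips ahead of it and the grasp point (between the pads) lies 5 mm behind it (manip.tcp_to_tips is the distance from the TCP to the fingertips, in m); y points along the fingers, z is the direction in which the jaws open and shut, and the axes are right-handed (so a half turn about y gives the same grasp; the last joint's range is limited). The gripper opens to 85 mm and grips with 20 to 120 N. Pads are 22 mm wide; open, the fingers measure 114 mm over their backs; the gripper's body (76 mm by 85 mm) begins 54 mm behind the grasp point. The pads swing forward as they close: fully open they stand 13 mm farther back than shut.
Start: joints at [-0.956, 0.385, 0.008, 0, -1.194, -0.259], TCP at [0.218, -0.586, 0.245] pointing down, gripper open.
Joint ranges: [-3.14, 3.14], [-1.21, 2.06], [-1.07, 1.41], [-3.16, 2.05], [-2.99, -0.16], [-3.1, 3.1]. Speed limits (rad/s): [2.79, 2.79, 3.14, 3.14, 3.14, 3.14].

### API

Orientations are given as a 3x3 rotation matrix whose columns are the frame's x, y, z axes.
In Python, from station import manip, eyes, ticket, nets gives the robot as it stands. The module is installed in compiled form; this text tells all that it offers.
- The arm moves only by the tool apply_moves, never from a script. Its argument "commands" is one flat list of numbers, 7 for each row, row after row: the opening, from 0 (shut) to 1 (fully open), then the shift along the tool's x, y, z in mm, then the turn, a rotation vector about the tool's x, y, z in rad. In form: [claw, dx, dy, dz, ax, ay, az, claw, dx, dy, dz, ax, ay, az, ...]. A call has exactly 5 rows; each row shifts and turns the commanded pose from where the row before left it, along the tool's axes as they then stand; what a row does not reach is not made up. A row lasts 1/12 s, in which the tool goes at most 41.7 mm and 7.16 degrees, less where a joint would pass 70% of its speed; a pose out of reach is approached as far as the arm can. A call is refused whole if a number of a shift passes 41.7 or a number of a turn 0.125, either way. A call with a gripper value outside its range is refused whole. The fingers move at their own pace and stop on an object; "squeeze" is the grip in N (left out, the last holds). Time passes only in rows, so rows that do not move let the fingers close, or fill a call up. It gives the time, the measured TCP pose, the force and the opening at its end, in the units of the state.
- manip.read_state(): the state, without advancing time (a new reading comes with each control period).
- eyes.camera(name): name is "side" or "top" or "wrist"; returns a dict with "image" (420x560x3 uint8, red, green, blue), "fx", "fy", "cx", "cy" (pixels), "xyz" and "rotation" of the camera in the world; the wrist camera has in their place "mount" (4x4, takes a point from camera to tool coordinates, whose origin is the TCP and whose axes are the tool frame's). Camera axes: x right, y up, looking along -z (the intrinsics and any distortion apply to the point x, -y, -z); pixel columns grow to the right and rows downward; lengths in m; the calibration is good to about 2 mm. A picture is of the moment at which its call begins: read the wrist's pose just before it. There is no depth.
- ticket.hand_in(): hands the job in, once; it reports no verdict.
Trained networks look in a picture, given as the dict that the camera call returned (one of the last four; its "shot" number tells which), for a name from the list of things; names that differ only in an ending like _2 or _b are one class to them, and where a whole thing is asked for, a point or a joint stands for the part that bears it (a point fixed in the world has none). Each returns a list of dicts, best first, with "score" (0 to 1); they miss things now and then, are a little off and sometimes report something else, mostly with a low value. They report only what shows in the picture. A call takes as long as a camera call. They do not tell look-alikes from the thing itself.
- nets.spot_in(picture, label): "centre" ([x, y, z] in m, in world coordinates, good to about 4 mm: the middle of the surface that is visible of it).
The state is a dict: "t": time; "joints": joint angles; "dq": joint speeds; "joint_torque": joint torques, N m; "ee_pos": TCP position; "orientation": TCP orientation; "force": force on the tool from outside, world axes, zero at the start; "moment": the same for the moment, N m; "gripper_width": finger opening in m.
Only numpy, scipy, OpenCV 4.12 (cv2) and the standard library are available. Lean on these libraries where they do the work, as an engineer would, in place of code of your own. Each camera call takes 0.05 s, during which the arm holds its last target. There are 200 camera calls.

## Working session

There is one attempt and no reset: what is moved stays moved. The work goes in short steps, Python scripts to look and compute and a tool call to move; the robot and the scene stay as the last step left them, time stands still between calls to the robot, and variables do not carry over. Pictures are saved under pics/ and viewed, about 8 in all and at most 12, crops included, and the job is handed in when it is done.

Besides the shell and the picture viewer there is one more tool, called by a JSON object that holds its "fn" and its "kwargs". apply_moves: Moves the arm, as the interface text tells. Its arguments: {"type":"object","properties":{"commands":{"type":"array","items":{"type":"number"}},"squeeze":{"type":"number"}},"required":["commands"]}

```bash
mkdir -p pics
cat > h.py <<'E'
import numpy as np, cv2
from station import manip, eyes, ticket, nets
def shot(n,fn=None):
    s=manip.read_state(); p=eyes.camera(n)
    if n=="wrist":
        T=np.eye(4);T[:3,:3]=s["orientation"];T[:3,3]=s["ee_pos"];M=T@np.array(p["mount"]);p["_R"]=M[:3,:3];p["_t"]=M[:3,3]
    else: p["_R"]=np.array(p["rotation"]);p["_t"]=np.array(p["xyz"])
    if fn: cv2.imwrite("pics/"+fn,cv2.cvtColor(p["image"],cv2.COLOR_RGB2BGR))
    return p
def proj(p,X):
    c=(np.atleast_2d(X)-p["_t"])@p["_R"]; return np.c_[p["fx"]*c[:,0]/-c[:,2]+p["cx"],p["fy"]*-c[:,1]/-c[:,2]+p["cy"]]
def ray(p,u,v):
    d=p["_R"]@np.array([(u-p["cx"])/p["fx"],-(v-p["cy"])/p["fy"],-1.]); return p["_t"],d
def at_z(p,u,v,z):
    o,d=ray(p,u,v); return o+d*(z-o[2])/d[2]
def tri(obs):
    A=0;b=0
    for p,u,v in obs:
        o,d=ray(p,u,v);d=d/np.linalg.norm(d);P=np.eye(3)-np.outer(d,d);A=A+P;b=b+P@o
    return np.linalg.solve(A,b)
E
python3 - <<'E'
from h import *
np.set_printoptions(precision=3,suppress=True)
s=manip.read_state()
print({k:np.round(v,3).tolist() for k,v in s.items()}, manip.tcp_to_tips)
ims=[]
for n in ("side","top"):
    p=shot(n,n+"0.png"); print(n,p["_t"],p["_R"].tolist(),p["fx"],p["cx"],p["cy"],[k for k in p])
    for l in ["stand","hook","weight_bar","cam_lever","glass_mid","tin_mid","offcut_mid","lever_grip","hook_seat"]:
        try:
            for r in nets.spot_in(p,l): c=np.array(r["centre"]);print(l,round(r["score"],2),c,proj(p,c)[0].round())
        except Exception as e: print(l,e)
E
```

```text
{'t': 0.0, 'joints': [-0.956, 0.386, 0.007, -0.0, -1.194, -0.259], 'dq': [-0.001, 0.002, -0.0, 0.001, 0.0, 0.0], 'joint_torque': [0.001, -39.228, 18.84, 4.186, -0.005, 0.0], 'ee_pos': [0.218, -0.585, 0.244], 'orientation': [[0.937, -0.001, -0.348], [0.348, 0.002, 0.937], [-0.0, -1.0, 0.002]], 'force': [0.499, -0.213, 0.343], 'moment': [-0.009, -0.019, 0.032], 'gripper_width': 0.085} 0.014
side [ 0.416 -1.212  1.14 ] [[0.9970510377308707, 0.038726301478071795, -0.06625331488781018], [-0.07616746666043843, 0.6047645571808781, -0.7927536486200161], [0.009367239845591653, 0.7954621951743818, 0.6059308135967579]] 542.7475580222338 277.9688869326015 211.60256318865044 ['image', 'fx', 'fy', 'cx', 'cy', 'xyz', 'rotation', 'shot', '_R', '_t']
stand 0.62 [ 0.559 -0.073  0.101] [294. 258.]
hook 0.86 [0.598 0.056 0.198] [304. 203.]
hook 0.33 [0.434 0.268 0.05 ] [247. 203.]
weight_bar 0.84 [0.421 0.45  0.033] [242. 178.]
weight_bar 0.59 [0.602 0.226 0.034] [298. 212.]
weight_bar 0.58 [0.436 0.268 0.054] [247. 202.]
cam_lever 0.91 [ 0.56 -0.07  0.1 ] [295. 258.]
glass_mid 0.74 [0.639 0.346 0.012] 
[... 481 characters left out ...]
527.7717405952617 274.47523920965176 208.80053775565366 ['image', 'fx', 'fy', 'cx', 'cy', 'xyz', 'rotation', 'shot', '_R', '_t']
stand 0.79 [0.609 0.001 0.014] [306. 181.]
hook 0.84 [0.612 0.066 0.196] [285. 170.]
weight_bar 0.75 [0.434 0.454 0.035] [149. 243.]
weight_bar 0.59 [0.435 0.299 0.044] [203. 242.]
weight_bar 0.58 [0.612 0.218 0.028] [232. 181.]
glass_mid 0.93 [ 0.374 -0.095  0.01 ] [341. 261.]
tin_mid 0.62 [0.638 0.353 0.008] [186. 174.]
offcut_mid 0.78 [ 0.411 -0.232  0.015] [388. 248.]
offcut_mid 0.71 [0.614 0.068 0.199] [285. 169.]
lever_grip 0.87 [ 0.563 -0.061  0.106] [331. 192.]
lever_grip 0.25 [0.64  0.352 0.012] [186. 173.]
hook_seat 0.68 [ 0.613 -0.003  0.012] [307. 180.]
```

Run:
```python
import cv2
a=cv2.imread("pics/side0.png");b=cv2.imread("pics/top0.png")
cv2.imwrite("pics/s1.png",cv2.resize(a[120:345,180:480],(800,600),interpolation=cv2.INTER_CUBIC))
cv2.imwrite("pics/t1.png",cv2.resize(b[105:315,120:400],(800,600),interpolation=cv2.INTER_CUBIC))
```

```text
(no output)
```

View pics/s1.png

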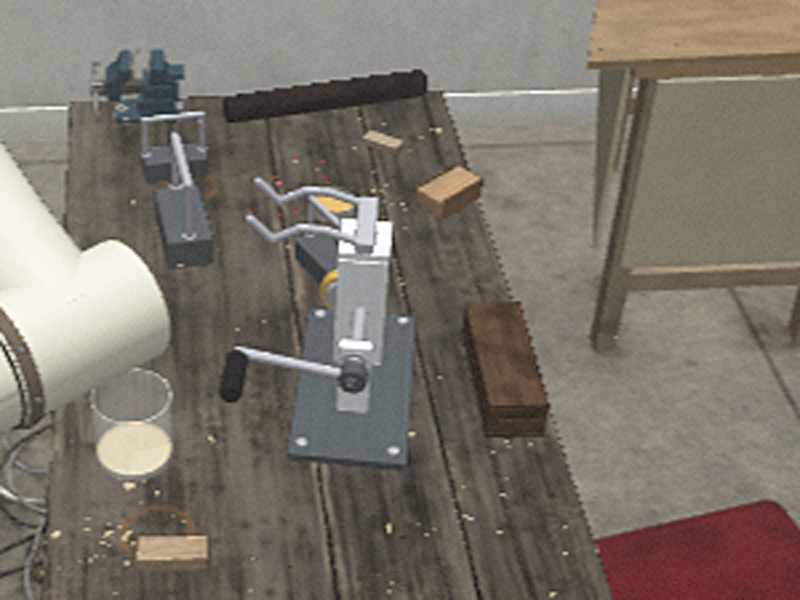

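View pics/t1.png

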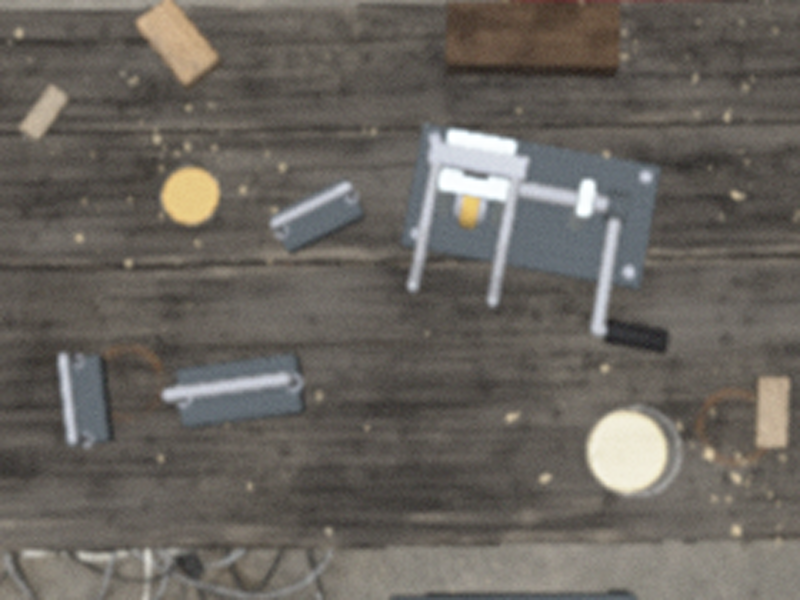

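The side crop shows the stand, the lever grip at about (232,375) and the tumbler at (132,420). Candidates for the weight, in top-crop pixels, are A (235,390), B (85,400) and C (318,215). A looks longest, about 125 mm. I'll fit the poses and check A's size.

Run:
```python
from h import *
from scipy.optimize import least_squares
np.set_printoptions(precision=4,suppress=True)
t=shot("top");s=shot("side")
T=lambda u,v:(u/ (800/280)+120,v/(600/210)+105)
S=lambda u,v:(u/(800/300)+180,v/(600/225)+120)
def pose(q,P):
    c,s_=np.cos(q[2]),np.sin(q[2]);P=np.array(P,float)/1000
    return np.c_[q[0]+c*P[:,0]-s_*P[:,1],q[1]+s_*P[:,0]+c*P[:,1],P[:,2]]
def fit(obs,q0):
    f=lambda q:np.concatenate([(proj(p,pose(q,[P]))-uv)[0] for p,P,uv in obs])
    r=least_squares(f,q0,loss='soft_l1');print(r.x,r.fun.reshape(-1,2).round(1).tolist());return r.x
# stand: plate corners, screws n/a, prong tips, grip
q=fit([(t,[65,-125,12],T(660,167)),(t,[-65,-125,12],T(640,287)),(t,[-65,125,12],T(403,243)),(t,[65,125,12],T(427,125)),
 (t,[-123,-118,111],T(636,335)),(t,[-125,96,211],T(413,287)),(t,[-125,24,211],T(493,302)),
 (s,[-65,-125,12],S(290,458)),(s,[65,-125,12],S(408,466)),(s,[-123,-118,111],S(232,375)),(s,[-125,96,211],S(256,181)),(s,[-125,24,211],S(249,218))],[.6,0,-.15])
print("seat",pose(q,[[-100,60,200],[-123,-118,111],[0,-118,90]]))
w=fit([(t,[0,55,125],T(167,395)),(t,[0,-55,125],T(294,380)),(t,[30,61,45],T(170,372)),(t,[30,-61,45],T(297,353)),(t,[-30,-61,45],T(302,410)),(t,[-30,61,45],T(183,425)),
 (s,[-30,-61,45],S(164,240)),(s,[30,-61,45],S(212,236)),(s,[0,-55,125],S(187,186)),(s,[0,55,125],S(175,136))],[.435,.3,0.1])
for n in "ABC":
  pass
for a,b in [((167,395),(294,380)),((63,355),(71,442)),((275,222),(350,186))]:
    print("bar len z.1",np.linalg.norm(at_z(t,*T(*a),.1)-at_z(t,*T(*b),.1)))
im=cv2.cvtColor(t["image"],cv2.COLOR_RGB2BGR);im2=cv2.cvtColor(s["image"],cv2.COLOR_RGB2BGR)
out=[]
for p,I in((t,im),(s,im2)):
    I=cv2.resize(I,None,fx=4,fy=4,interpolation=cv2.INTER_CUBIC)
    for Q,P in((w,[[0,55,125],[0,-55,125],[30,61,45],[30,-61,45],[-30,-61,45],[-30,61,45]]),(q,[[-100,96,186],[-100,24,186],[-125,96,211],[-125,24,211],[-123,-148,111],[-123,-88,111],[65,-125,12],[-65,-125,12],[-65,125,12]])):
        for c in proj(p,pose(Q,P)): cv2.circle(I,tuple((c*4+2).astype(int)),4,(0,0,255),-1)
    out.append(I)
cv2.imwrite("pics/fit.png",np.vstack([out[0][540:940,570:1370],out[1][600:600+420,800:1600]])[:820])
o=cv2.imread("pics/fit.png");cv2.imwrite("pics/fit.png",cv2.resize(o,(585,600)))
```

```text
[ 0.624   0.0008 -0.1954] [[0.7, -0.9], [0.4, 0.3], [-1.0, 0.4], [-1.3, -1.3], [0.5, -0.0], [0.4, -0.6], [0.3, -0.7], [-2.0, -2.0], [-1.1, -0.8], [0.1, 0.3], [-0.1, 0.2], [-0.5, 0.5]]
seat [[ 0.5376  0.0791  0.2   ]
 [ 0.4805 -0.0911  0.111 ]
 [ 0.6011 -0.115   0.09  ]]
[0.437  0.2972 0.1203] [[0.7, -0.4], [-3.0, -0.6], [1.4, -1.5], [-0.4, -0.6], [0.5, 0.4], [-0.7, 1.0], [0.0, 0.7], [-0.2, 0.2], [-0.5, -0.7], [-1.0, -0.1]]
bar len z.1 0.12197309674055974
bar len z.1 0.08348611182343782
bar len z.1 0.08038485531256219
```

View pics/fit.png

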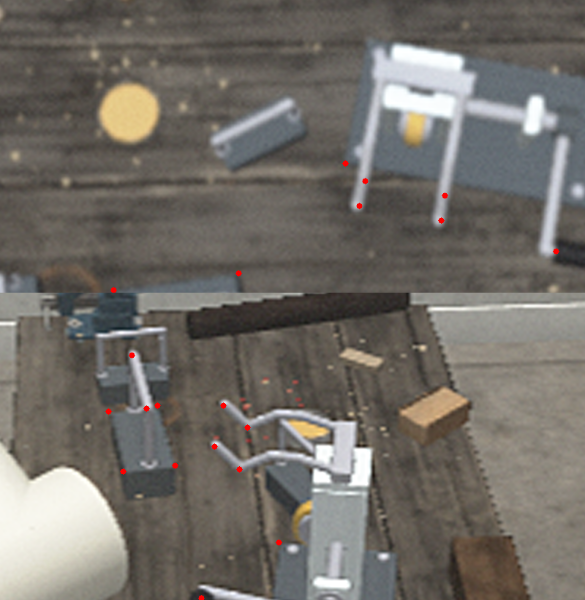

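Candidate A (full-frame pixel (202,241) in the top view) has a handle about 122 mm across. B and C are about 80 mm, so A is the largest and is the weight I need. The fit dots lie on the prongs, the grip and A's bar and block. Next I'll plan the move to above A.

```bash
cat > plan.py <<'E'
from h import *
from scipy.spatial.transform import Rotation as Ro, Slerp
def Rd(yz): # tool down, tool z at world yaw yz
    z=np.array([np.cos(yz),np.sin(yz),0]);y=np.array([0,0,-1.]);return np.c_[np.cross(y,z),y,z]
def plan(legs,claw,p=None,R=None):
    "legs: (xyz, R, rows); prints rows"
    s=manip.read_state();p=np.array(s["ee_pos"] if p is None else p);R=np.array(s["orientation"] if R is None else R)
    rows=[]
    for q,Q,n in legs:
        sl=Slerp([0,1],Ro.from_matrix([R,Q]));p0=p.copy()
        for i in range(1,n+1):
            Pn=p0+(np.array(q)-p0)*i/n;Rn=sl(i/n).as_matrix()
            d=(R.T@(Pn-p)*1000).round(1);w=Ro.from_matrix(R.T@Rn).as_rotvec().round(3)
            rows.append([claw,*d,*w]);p=p+R@d/1000;R=R@Ro.from_rotvec(w).as_matrix()
    while len(rows)%5: rows.append([claw]+[0]*6)
    for i in range(0,len(rows),5): print("["+", ".join(f"{x:g}" for r in rows[i:i+5] for x in r)+"]")
    print("max",np.abs(rows).max(0),np.max(np.linalg.norm(np.array(rows)[:,1:4],axis=1)),"end",p.round(4))
E
python3 - <<'E'
from plan import *
R=Rd(np.pi+.12)
plan([([.42,-.2,.34],Ro.from_rotvec([0,0,-.7]).as_matrix()@R,13),([.437,.297,.25],R,17)],1)
E
```

```text
[1, 24.9, -7.3, 22.4, 0, -0.049, 0, 1, 26, -7.3, 21.2, 0, -0.049, 0, 1, 27, -7.3, 19.8, 0, -0.049, 0, 1, 27.9, -7.2, 18.5, 0, -0.048, 0, 1, 28.8, -7.3, 17.2, 0, -0.049, 0]
[1, 29.6, -7.3, 15.7, 0, -0.049, 0, 1, 30.4, -7.3, 14.2, 0, -0.049, 0, 1, 31, -7.3, 12.8, 0, -0.049, 0, 1, 31.5, -7.3, 11.2, 0, -0.049, -0, 1, 32.1, -7.2, 9.6, 0, -0.048, -0]
[1, 32.5, -7.3, 8.1, 0, -0.049, -0, 1, 32.9, -7.3, 6.5, 0, -0.049, -0, 1, 33.2, -7.3, 4.9, 0, -0.049, -0, 1, 25, 5.3, 15.2, 0, -0.041, -0, 1, 25.6, 5.3, 14.1, 0, -0.041, -0]
[1, 26.2, 5.3, 13.1, 0, -0.042, -0, 1, 26.7, 5.3, 12, 0, -0.041, -0, 1, 27.1, 5.3, 10.9, 0, -0.041, -0, 1, 27.6, 5.3, 9.7, 0, -0.041, -0, 1, 27.9, 5.3, 8.7, 0, -0.041, -0]
[1, 28.3, 5.3, 7.4, 0, -0.041, -0, 1, 28.6, 5.2, 6.3, 0, -0.042, -0, 1, 28.8, 5.3, 5.1, 0, -0.041, -0, 1, 29, 5.3, 3.9, 0, -0.041, -0, 1, 29.1, 5.3, 2.7, 0, -0.041, -0]
[1, 29.2, 5.3, 1.5, 0, -0.041, -0, 1, 29.3, 5.3, 0.4, 0, -0.042, -0, 1, 29.2, 5.3, -1, 0, -0.041, -0, 1, 29.2, 5.3, -2.1, 0, -0.041, -0, 1, 29.1, 5.3, -3.3, 0, -0.041, -0]
max [ 1.    33.2    7.3   22.4    0.     0.049  0.   ] 34.34443186311284 end [0.437 0.297 0.25 ]
```

{"fn": "apply_moves", "kwargs": {"commands": [1, 25, -7, 22, 0, -0.049, 0, 1, 26, -7, 21, 0, -0.049, 0, 1, 27, -7, 20, 0, -0.049, 0, 1, 28, -7, 18, 0, -0.048, 0, 1, 29, -7, 17, 0, -0.049, 0]}}

```text
t: 1.52
ee_pos: [0.2967, -0.4369, 0.2806]
orientation: [[0.824, 0.0, -0.566], [0.566, -0.0, 0.824], [-0.0, -1.0, -0.0]]
force: [0.5, -0.1, -0.3]
gripper_width: 0.0854
```

{"fn": "apply_moves", "kwargs": {"commands": [1, 30, -7, 16, 0, -0.049, 0, 1, 30, -7, 14, 0, -0.049, 0, 1, 31, -7, 13, 0, -0.049, 0, 1, 32, -7, 11, 0, -0.049, 0, 1, 32, -7, 10, 0, -0.048, 0]}}

```text
t: 1.93
ee_pos: [0.3746, -0.2877, 0.3159]
orientation: [[0.663, 0.001, -0.749], [0.749, -0.0, 0.663], [0.0, -1.0, -0.001]]
force: [0.9, -0.4, 0.7]
gripper_width: 0.0856
```

{"fn": "apply_moves", "kwargs": {"commands": [1, 33, -7, 8, 0, -0.049, 0, 1, 33, -7, 6, 0, -0.049, 0, 1, 33, -7, 5, 0, -0.049, 0, 1, 25, 5, 15, 0, -0.041, 0, 1, 26, 5, 14, 0, -0.041, 0]}}

```text
t: 2.35
ee_pos: [0.4247, -0.14, 0.3268]
orientation: [[0.476, 0.002, -0.88], [0.88, 0.0, 0.476], [0.001, -1.0, -0.002]]
force: [-0.4, 0.5, 0.3]
gripper_width: 0.085
```

{"fn": "apply_moves", "kwargs": {"commands": [1, 26, 5, 13, 0, -0.042, 0, 1, 27, 5, 12, 0, -0.041, 0, 1, 27, 5, 11, 0, -0.041, 0, 1, 28, 5, 10, 0, -0.041, 0, 1, 28, 5, 9, 0, -0.041, 0]}}

```text
t: 2.77
ee_pos: [0.4282, 0.0067, 0.3014]
orientation: [[0.286, 0.001, -0.958], [0.958, 0.0, 0.286], [0.001, -1.0, -0.001]]
force: [0.4, 0.0, -0.9]
gripper_width: 0.0856
```

{"fn": "apply_moves", "kwargs": {"commands": [1, 28, 5, 7, 0, -0.041, 0, 1, 29, 5, 6, 0, -0.042, 0, 1, 29, 5, 5, 0, -0.041, 0, 1, 29, 5, 4, 0, -0.041, 0, 1, 29, 5, 3, 0, -0.041, 0]}}

```text
t: 3.18
ee_pos: [0.4337, 0.153, 0.2764]
orientation: [[0.083, 0.001, -0.997], [0.997, 0.0, 0.083], [0.001, -1.0, -0.001]]
force: [0.5, -0.7, 0.4]
gripper_width: 0.0854
```

{"fn": "apply_moves", "kwargs": {"commands": [1, 29, 5, 2, 0, -0.041, 0, 1, 29, 5, 0, 0, -0.042, 0, 1, 29, 5, -1, 0, -0.041, 0, 1, 29, 5, -2, 0, -0.041, 0, 1, 29, 5, -3, 0, -0.041, 0]}}

```text
t: 3.6
ee_pos: [0.4383, 0.2982, 0.2512]
orientation: [[-0.122, 0.0, -0.993], [0.993, 0.0, -0.122], [0.0, -1.0, -0.0]]
force: [-0.1, -0.5, -0.5]
gripper_width: 0.0856
```

Run:
```python
from h import *
np.set_printoptions(precision=4,suppress=True)
p=shot("wrist","w1.png");s=manip.read_state();print(s["t"],s["ee_pos"],p["fx"],p["fy"],p["_t"])
I=cv2.imread("pics/w1.png")
for a,b in [([.437,.297],.1203)]:
  c,n=np.cos(b),np.sin(b)
  for P in [[0,55,125],[0,-55,125],[30,61,45],[30,-61,45],[-30,-61,45],[-30,61,45]]:
    P=np.array(P)/1000;u=proj(p,[a[0]+c*P[0]-n*P[1],a[1]+n*P[0]+c*P[1],P[2]])[0];print(u);cv2.circle(I,tuple(u.astype(int)),2,(0,0,255),-1)
cv2.imwrite("pics/w1d.png",cv2.resize(I,(800,600)))
```

```text
3.65 [0.4388 0.3022 0.2498] 302.3141731566917 302.3141731566917 [0.4485 0.2269 0.3789]
[275.3526 261.9538]
[275.9804 140.0021]
[249.3275 236.0383]
[247.0472 129.3684]
[303.2377 129.4822]
[300.034  236.1225]
```

View pics/w1d.png

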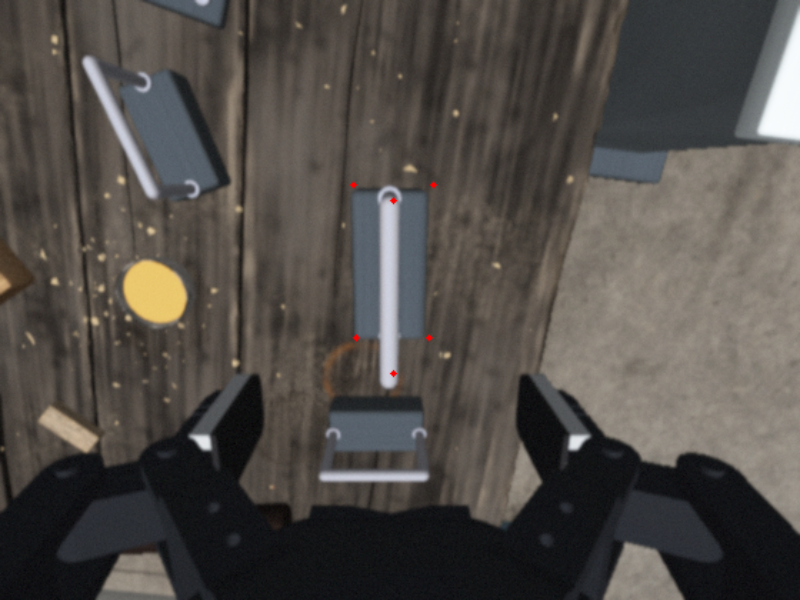

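The bar is upright in the image, at column 389 and rows 195–385. It lies 2–3 mm left (world +x) of the prediction and almost straight under the TCP, and the short look-alikes are clearly different. I'll descend and grip.

{"fn": "apply_moves", "kwargs": {"commands": [1, -4, 26, 0, 0, 0, 0, 1, 0, 26, 0, 0, 0, 0, 1, 0, 26, 0, 0, 0, 0, 1, 0, 26, 0, 0, 0, 0, 1, 0, 26, 0, 0, 0, 0]}}

```text
t: 4.07
ee_pos: [0.439, 0.2927, 0.1205]
orientation: [[-0.12, 0.001, -0.993], [0.993, 0.001, -0.12], [0.001, -1.0, -0.001]]
force: [-0.4, 0.2, -0.4]
gripper_width: 0.0854
```

{"fn": "apply_moves", "kwargs": {"commands": [0, 0, 0, 0, 0, 0, 0, 0, 0, 0, 0, 0, 0, 0, 0, 0, 0, 0, 0, 0, 0, 0, 0, 0, 0, 0, 0, 0, 0, 0, 0, 0, 0, 0, 0], "squeeze": 80}}

```text
t: 4.48
ee_pos: [0.4397, 0.2936, 0.1232]
orientation: [[-0.12, 0.003, -0.993], [0.993, 0.003, -0.12], [0.002, -1.0, -0.003]]
force: [0.8, -0.3, -1.1]
gripper_width: 0.0253
```

{"fn": "apply_moves", "kwargs": {"commands": [0, 0, 0, 0, 0, 0, 0, 0, 0, 0, 0, 0, 0, 0, 0, 0, 0, 0, 0, 0, 0, 0, 0, 0, 0, 0, 0, 0, 0, 0, 0, 0, 0, 0, 0]}}

```text
t: 4.9
ee_pos: [0.4395, 0.2933, 0.1229]
orientation: [[-0.12, 0.002, -0.993], [0.993, 0.002, -0.12], [0.001, -1.0, -0.002]]
force: [-1.1, -1.2, 6.4]
gripper_width: 0.0092
```

{"fn": "apply_moves", "kwargs": {"commands": [0, 0, -5, 0, 0, 0, 0, 0, 0, -5, 0, 0, 0, 0, 0, 0, -5, 0, 0, 0, 0, 0, 0, 0, 0, 0, 0, 0, 0, 0, 0, 0, 0, 0, 0]}}

```text
t: 5.32
ee_pos: [0.4388, 0.2928, 0.1364]
orientation: [[-0.12, -0.0, -0.993], [0.993, 0.0, -0.12], [0.0, -1.0, 0.0]]
force: [1.1, -0.3, -3.5]
gripper_width: 0.0096
```

Run:
```python
from h import *
s=manip.read_state();print({k:np.round(v,3).tolist() for k,v in s.items()})
p=shot("wrist");I=cv2.cvtColor(p["image"],cv2.COLOR_RGB2BGR)
q=shot("side");J=cv2.cvtColor(q["image"],cv2.COLOR_RGB2BGR)
cv2.imwrite("pics/g1.png",np.hstack([cv2.resize(I[80:,100:460],(540,510)),cv2.resize(J[130:300,200:290],(260,510))]))
```

```text
{'t': 5.317, 'joints': [0.896, 0.33, -0.38, -0.0, -0.861, -0.776], 'dq': [0.001, 0.008, -0.008, -0.003, -0.002, -0.0], 'joint_torque': [0.006, -35.108, 16.759, 3.902, 0.025, 0.0], 'ee_pos': [0.439, 0.293, 0.136], 'orientation': [[-0.12, -0.0, -0.993], [0.993, 0.0, -0.12], [0.0, -1.0, 0.0]], 'force': [1.13, -0.255, -3.461], 'moment': [-0.038, 0.036, 0.007], 'gripper_width': 0.01}
```

View pics/g1.png

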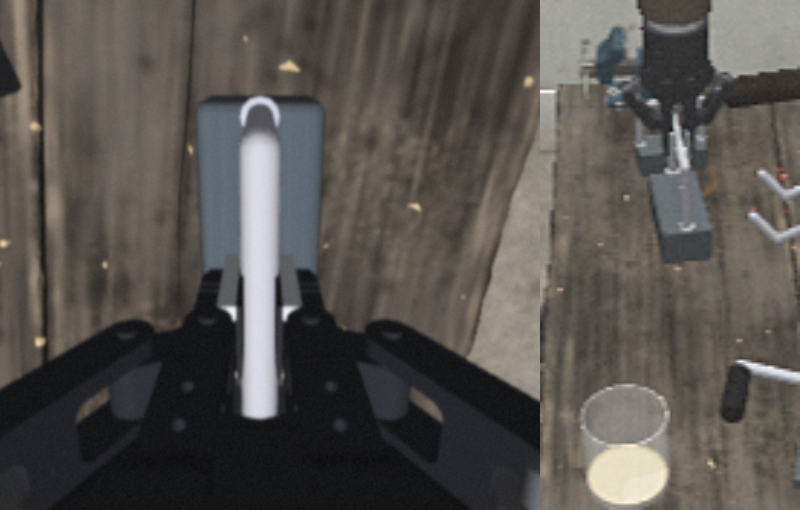

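The bar sits between both pads and the block is lifted: -3.5 N, with the pads pressed to about 10 mm. The grip is about 5 mm off the bar's middle toward its right end, which I'll allow for. Next: carry it to a spot in front of the hook.

Run:
```python
from plan import *
R=Rd(np.pi-.1954)
plan([([.439,.293,.238],manip.read_state()["orientation"],5),([.4483,.0917,.238],R,15),([.4483,.0917,.238],R,5)],0)
```

```text
[0, 0.1, -20.4, -0.1, -0, -0, -0, 0, 0, -20.4, -0, -0, -0, -0, 0, 0.1, -20.4, -0.1, -0, -0, -0, 0, 0.1, -20.4, -0.1, -0, -0, -0, 0, 0.1, -20.5, -0, -0, -0, -0]
[0, -13.4, 0, 1, -0, 0.021, -0, 0, -13.4, 0, 0.7, -0, 0.021, -0, 0, -13.4, 0, 0.4, -0, 0.021, -0, 0, -13.5, 0, 0.2, -0, 0.021, -0, 0, -13.4, 0, -0.2, -0, 0.021, -0]
[0, -13.5, 0.1, -0.4, -0, 0.021, -0, 0, -13.4, -0, -0.7, -0, 0.021, -0, 0, -13.4, -0, -1, -0, 0.021, -0, 0, -13.3, -0, -1.3, -0, 0.021, -0, 0, -13.4, -0, -1.5, -0, 0.021, -0]
[0, -13.3, 0, -1.8, -0, 0.021, -0, 0, -13.3, 0, -2.2, -0.001, 0.021, -0, 0, -13.2, 0, -2.3, 0, 0.021, -0.001, 0, -13.2, 0, -2.7, 0, 0.021, 0, 0, -13.1, 0, -2.9, 0, 0.021, 0]
[0, 0, 0, -0, 0, 0, 0, 0, 0, 0, -0, 0, 0, 0, 0, 0, 0, -0, 0, 0, 0, 0, 0, 0, -0, 0, 0, 0, 0, 0, 0, -0, 0, 0, 0]
max [0.00e+00 1.35e+01 2.05e+01 2.90e+00 1.00e-03 2.10e-02 1.00e-03] 20.500243900988107 end [0.4483 0.0917 0.238 ]
```

{"fn": "apply_moves", "kwargs": {"commands": [0, 0, -20, 0, 0, 0, 0, 0, 0, -20, 0, 0, 0, 0, 0, 0, -20, 0, 0, 0, 0, 0, 0, -21, 0, 0, 0, 0, 0, 0, -21, 0, 0, 0, 0]}}

```text
t: 5.83
ee_pos: [0.4385, 0.2924, 0.2386]
orientation: [[-0.12, -0.001, -0.993], [0.993, -0.001, -0.12], [-0.001, -1.0, 0.001]]
force: [-0.7, 0.8, -3.6]
gripper_width: 0.0091
```

{"fn": "apply_moves", "kwargs": {"commands": [0, -13.5, 0, 1, 0, 0.021, 0, 0, -13.5, 0, 1, 0, 0.021, 0, 0, -13.5, 0, 0, 0, 0.021, 0, 0, -13.5, 0, 0, 0, 0.021, 0, 0, -13.5, 0, 0, 0, 0.021, 0]}}

```text
t: 6.25
ee_pos: [0.4415, 0.223, 0.2369]
orientation: [[-0.012, -0.002, -1.0], [1.0, -0.002, -0.012], [-0.002, -1.0, 0.002]]
force: [0.5, -0.1, -3.8]
gripper_width: 0.0096
```

{"fn": "apply_moves", "kwargs": {"commands": [0, -13.5, 0, 0, 0, 0.021, 0, 0, -13.5, 0, -1, 0, 0.021, 0, 0, -13.5, 0, -1, 0, 0.021, 0, 0, -13, 0, -1, 0, 0.021, 0, 0, -13.5, 0, -2, 0, 0.021, 0]}}

```text
t: 6.67
ee_pos: [0.4454, 0.1568, 0.2383]
orientation: [[0.092, -0.0, -0.996], [0.996, 0.0, 0.092], [0.0, -1.0, 0.0]]
force: [1.1, -0.4, -3.6]
gripper_width: 0.0091
```

{"fn": "apply_moves", "kwargs": {"commands": [0, -13, 0, -2, 0, 0.021, 0, 0, -13, 0, -2, 0, 0.021, 0, 0, -13, 0, -2, 0, 0.021, 0, 0, -13, 0, -3, 0, 0.021, 0, 0, -13, 0, -3, 0, 0.021, 0]}}

```text
t: 7.08
ee_pos: [0.4487, 0.0908, 0.2384]
orientation: [[0.196, 0.0, -0.981], [0.981, 0.0, 0.196], [0.0, -1.0, -0.0]]
force: [0.2, -0.2, -4.0]
gripper_width: 0.0093
```

{"fn": "apply_moves", "kwargs": {"commands": [0, 0, 0, 0, 0, 0, 0, 0, 0, 0, 0, 0, 0, 0, 0, 0, 0, 0, 0, 0, 0, 0, 0, 0, 0, 0, 0, 0, 0, 0, 0, 0, 0, 0, 0]}}

```text
t: 7.5
ee_pos: [0.4488, 0.0925, 0.2383]
orientation: [[0.193, 0.0, -0.981], [0.981, 0.0, 0.193], [0.0, -1.0, -0.0]]
force: [-1.1, 0.1, -2.9]
gripper_width: 0.0095
```

Run:
```python
from h import *
s=manip.read_state();print(s["t"],s["ee_pos"],s["force"],s["gripper_width"])
p=shot("side");q=shot("top")
o=[]
for P,(r,c) in((p,(150,230)),(q,(130,210))):
    I=cv2.resize(cv2.cvtColor(P["image"],cv2.COLOR_RGB2BGR),None,fx=4,fy=4,interpolation=cv2.INTER_CUBIC)
    T=np.array(s["ee_pos"]);z=s["orientation"][:,2] if hasattr(s["orientation"],'shape') else np.array(s["orientation"])[:,2]
    x=np.array(s["orientation"])[:,0];b=T+.005*x+[0,0,.002]
    for X in [b-.061*x,b+.061*x,b-.061*x-[0,0,.08]+.03*z,b-.061*x-[0,0,.08]-.03*z,b-.061*x-[0,0,.125]-.03*z]:
        u=(proj(P,X)[0]*4+2).astype(int);cv2.circle(I,tuple(u),4,(0,0,255),-1)
    st=np.array([.624,.0008]);cc,ss=np.cos(-.1954),np.sin(-.1954)
    for a in [[-100,96,186],[-100,24,186],[-125,96,211],[-125,24,211]]:
        a=np.array(a)/1e3;X=[st[0]+cc*a[0]-ss*a[1],st[1]+ss*a[0]+cc*a[1],a[2]];u=(proj(P,X)[0]*4+2).astype(int);cv2.circle(I,tuple(u),4,(0,255,0),-1)
    o.append(I[r*4:r*4+600,c*4:c*4+400])
cv2.imwrite("pics/pre.png",np.hstack(o))
```

```text
7.5 [0.44879202 0.09250561 0.23832929] [-1.07119236  0.08671633 -2.89792289] 0.009493149634295253
```

View pics/pre.png

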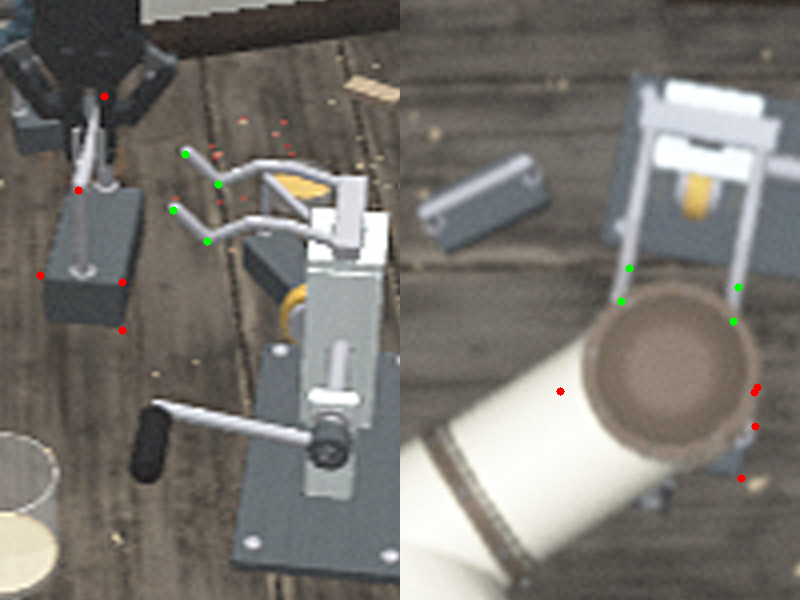

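The weight hangs straight in the gripper, with its near bar end at side-crop (78,190) on the prediction. The fitted prong seats (green, (207,241) and (218,184)) lie on the V bottoms. I'll thread it in 90 mm, then lower it.

{"fn": "apply_moves", "kwargs": {"commands": [0, 0, 0, -9, 0, 0, 0, 0, 0, 0, -9, 0, 0, 0, 0, 0, 0, -9, 0, 0, 0, 0, 0, 0, -9, 0, 0, 0, 0, -1, 0, -9, 0, 0, 0]}}

```text
t: 8.02
ee_pos: [0.494, 0.0822, 0.2381]
orientation: [[0.194, -0.0, -0.981], [0.981, -0.0, 0.194], [-0.0, -1.0, 0.0]]
force: [0.5, 0.9, -4.2]
gripper_width: 0.0091
```

{"fn": "apply_moves", "kwargs": {"commands": [0, 0, 0, -9, 0, 0, 0, 0, 0, 0, -9, 0, 0, 0, 0, 0, 0, -9, 0, 0, 0, 0, 0, 0, -9, 0, 0, 0, 0, 0, 0, -9, 0, 0, 0]}}

```text
t: 8.43
ee_pos: [0.5377, 0.0734, 0.2382]
orientation: [[0.194, -0.0, -0.981], [0.981, -0.0, 0.194], [-0.0, -1.0, 0.0]]
force: [-0.2, 0.5, -3.1]
gripper_width: 0.0092
```

{"fn": "apply_moves", "kwargs": {"commands": [0, 0, 7, 0, 0, 0, 0, 0, 0, 7, 0, 0, 0, 0, 0, 0, 7, 0, 0, 0, 0, 0, 0, 6, 0, 0, 0, 0, 0, 0, 3, 0, 0, 0, 0]}}

```text
t: 8.85
ee_pos: [0.5357, 0.0735, 0.2068]
orientation: [[0.194, -0.003, -0.981], [0.981, -0.001, 0.194], [-0.001, -1.0, 0.002]]
force: [-0.2, 0.4, -3.8]
gripper_width: 0.0095
```

Run:
```python
from h import *
s=manip.read_state();print(s["t"],s["ee_pos"],s["force"],s["gripper_width"])
p=shot("side")
I=cv2.cvtColor(p["image"],cv2.COLOR_RGB2BGR)
cv2.imwrite("pics/on.png",cv2.resize(I[140:300,230:390],(600,600),interpolation=cv2.INTER_CUBIC))
```

```text
8.85 [0.53569954 0.07352158 0.20683052] [-0.20761385  0.43010849 -3.7506871 ] 0.009473543002074503
```

View pics/on.png

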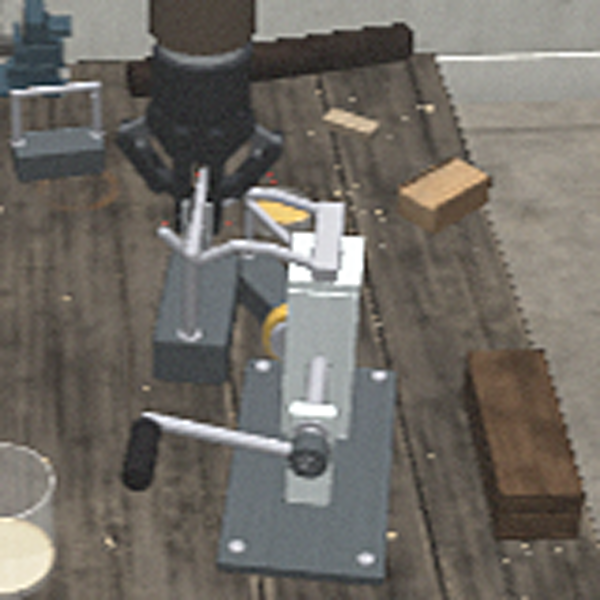

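The near upright is outside the near prong, with the bar just above the V at about (195,245). I'll lower until the load transfers.

{"fn": "apply_moves", "kwargs": {"commands": [0, 0, 2, 0, 0, 0, 0, 0, 0, 2, 0, 0, 0, 0, 0, 0, 2, 0, 0, 0, 0, 0, 0, 1, 0, 0, 0, 0, 0, 0, 0, 0, 0, 0, 0]}}

```text
t: 9.32
ee_pos: [0.5367, 0.0737, 0.2012]
orientation: [[0.194, -0.0, -0.981], [0.981, 0.0, 0.194], [-0.0, -1.0, 0.0]]
force: [-0.5, -0.2, -4.9]
gripper_width: 0.0093
```

{"fn": "apply_moves", "kwargs": {"commands": [0, 0, 1, 0, 0, 0, 0, 0, 0, 1, 0, 0, 0, 0, 0, 0, 1, 0, 0, 0, 0, 0, 0, 0, 0, 0, 0, 0, 0, 0, 0, 0, 0, 0, 0]}}

```text
t: 9.73
ee_pos: [0.5378, 0.0738, 0.1991]
orientation: [[0.194, 0.003, -0.981], [0.981, 0.0, 0.194], [0.001, -1.0, -0.003]]
force: [2.6, -0.2, -0.6]
gripper_width: 0.0091
```

{"fn": "apply_moves", "kwargs": {"commands": [0, 0, 1, 0, 0, 0, 0, 0.3, 0, 0, 0, 0, 0, 0, 0.4, 0, 0, 0, 0, 0, 0, 0.5, 0, 0, 0, 0, 0, 0, 0.6, 0, 0, 0, 0, 0, 0]}}

```text
t: 10.15
ee_pos: [0.5365, 0.0736, 0.1971]
orientation: [[0.194, -0.001, -0.981], [0.981, -0.0, 0.194], [-0.0, -1.0, 0.001]]
force: [-0.8, 0.1, -0.1]
gripper_width: 0.0508
```

{"fn": "apply_moves", "kwargs": {"commands": [0.6, 0, 0, 0, 0, 0, 0, 0.6, 0, -10, 0, 0, 0, 0, 0.6, 0, -20, 0, 0, 0, 0, 0.6, 0, -30, 0, 0, 0, 0, 0.6, 0, -30, 0, 0, 0, 0]}}

```text
t: 10.57
ee_pos: [0.5364, 0.0734, 0.2885]
orientation: [[0.194, -0.002, -0.981], [0.981, -0.001, 0.194], [-0.001, -1.0, 0.001]]
force: [1.8, 1.1, 0.2]
gripper_width: 0.0516
```

Run:
```python
from h import *
s=manip.read_state();print(s["t"],s["ee_pos"],s["force"],s["gripper_width"])
p=shot("side")
I=cv2.cvtColor(p["image"],cv2.COLOR_RGB2BGR)
w=shot("wrist");J=cv2.cvtColor(w["image"],cv2.COLOR_RGB2BGR)
cv2.imwrite("pics/on2.png",np.hstack([cv2.resize(I[160:310,240:340],(400,600),interpolation=cv2.INTER_CUBIC),cv2.resize(J[:,140:420],(400,600))]))
```

```text
10.5667 [0.53635668 0.0733988  0.2885038 ] [1.76286098 1.09444921 0.17110727] 0.051582019178166606
```

View pics/on2.png

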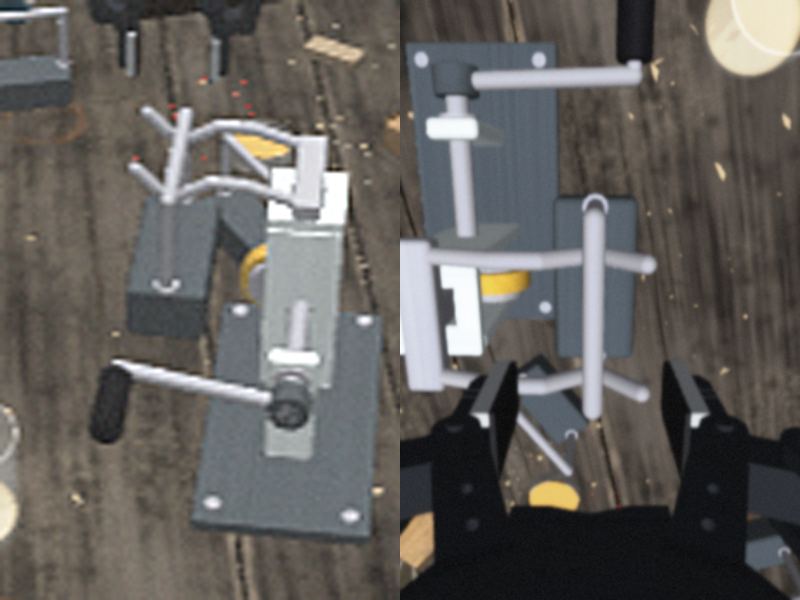

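The weight hangs on both prongs with an upright outside each, and the bar is in both Vs. The gripper is clear of it (bar at right-image column 595). Next, the lever grip.

Run:
```python
from plan import *
R=Rd(np.pi-.1954)
plan([([.4805,-.0911,.30],R,8),([.4805,-.0911,.20],R,5)],.6)
```

```text
[0.6, -21.7, -0.9, 3.2, 0.001, 0, 0.001, 0.6, -21.7, -0.9, 3.3, 0.002, 0, 0, 0.6, -21.7, -0.8, 3.2, 0.001, 0, 0.001, 0.6, -21.7, -0.9, 3.3, 0.002, 0.001, 0.001, 0.6, -21.7, -0.8, 3.2, 0.001, -0, 0]
[0.6, -21.6, -0.8, 3.2, 0.001, -0, 0.001, 0.6, -21.7, -0.8, 3.3, 0.002, 0, 0, 0.6, -21.7, -0.8, 3.2, 0.001, 0, 0.001, 0.6, -0, 20, 0, 0, 0, 0, 0.6, -0, 20, 0, 0, 0, 0]
[0.6, -0, 20, 0, 0, 0, 0, 0.6, -0, 20, 0, 0, 0, 0, 0.6, -0.1, 20, 0, 0, 0, 0, 0.6, 0, 0, 0, 0, 0, 0, 0.6, 0, 0, 0, 0, 0, 0]
max [6.00e-01 2.17e+01 2.00e+01 3.30e+00 2.00e-03 1.00e-03 1.00e-03] 21.96793117250689 end [ 0.4805 -0.0912  0.2   ]
```

{"fn": "apply_moves", "kwargs": {"commands": [0.6, -22, -1, 3, 0, 0, 0, 0.6, -22, -1, 3, 0, 0, 0, 0.6, -22, -1, 3, 0, 0, 0, 0.6, -22, -1, 4, 0, 0, 0, 0.6, -21, -1, 3, 0, 0, 0]}}

```text
t: 11.08
ee_pos: [0.4992, -0.0311, 0.2926]
orientation: [[0.194, -0.0, -0.981], [0.981, 0.0, 0.194], [0.0, -1.0, 0.0]]
force: [0.6, 0.2, -0.1]
gripper_width: 0.0514
```

{"fn": "apply_moves", "kwargs": {"commands": [0.6, -22, -1, 3, 0, 0, 0, 0.6, -21, -1, 4, 0, 0, 0, 0.6, -22, 0, 3, 0, 0, 0, 0.6, 0, 20, 0, 0, 0, 0, 0.6, 0, 20, 0, 0, 0, 0]}}

```text
t: 11.5
ee_pos: [0.4778, -0.093, 0.2554]
orientation: [[0.196, 0.004, -0.981], [0.981, 0.0, 0.196], [0.001, -1.0, -0.004]]
force: [-0.3, 0.6, 0.1]
gripper_width: 0.0512
```

{"fn": "apply_moves", "kwargs": {"commands": [0.6, 0, 20, 0, 0, 0, 0, 0.6, 0, 20, 0, 0, 0, 0, 0.6, 0, 20, 0, 0, 0, 0, 0.6, 0, 0, 0, 0, 0, 0, 0.6, 0, 0, 0, 0, 0, 0]}}

```text
t: 11.92
ee_pos: [0.4773, -0.0921, 0.1941]
orientation: [[0.193, -0.002, -0.981], [0.981, -0.001, 0.193], [-0.001, -1.0, 0.002]]
force: [-0.1, 0.4, -0.1]
gripper_width: 0.0514
```

Run:
```python
from h import *
s=manip.read_state();print(s["t"],s["ee_pos"],s["force"],s["gripper_width"])
w=shot("wrist");I=cv2.resize(cv2.cvtColor(w["image"],cv2.COLOR_RGB2BGR),(800,600))
x=np.array(s["orientation"])[:,0]
y=np.array([.1942,.981,0]);g=np.array([.4805,-.0911,.111])
for X in (g-.03*y,g,g+.03*y,g+.038*y,[.6011,-.115,.09],[.5376,.0791,.2]):
    u=proj(w,X)[0]*800/560;print(u);cv2.circle(I,tuple(u.astype(int)),4,(0,0,255),-1)
cv2.imwrite("pics/lev.png",I)
```

```text
11.9167 [ 0.47726048 -0.09213709  0.19411829] [-0.14578861  0.36007153 -0.05827264] 0.051373441428716866
[385.05573411 262.22908254]
[385.17999904 319.37966744]
[385.29509282 372.31235887]
[385.32436389 385.77439124]
[166.74227759 307.1242987 ]
[331.97129864 772.52921266]
```

View pics/lev.png

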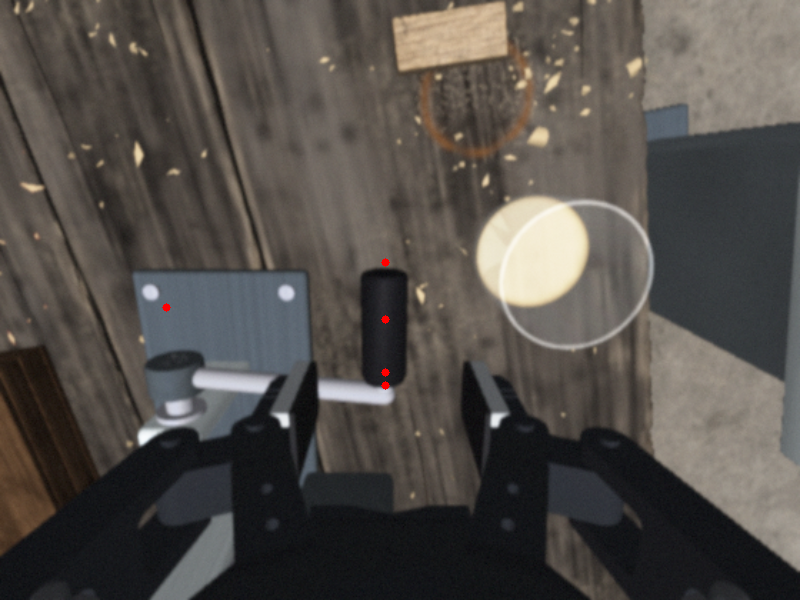

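The lever grip spans rows 270–385 at column 385. Its middle is about 4 mm nearer +y than predicted and x agrees. The tumbler rim (left edge at column 500) is clear of the fingers. I'll descend with that correction and grip.

{"fn": "apply_moves", "kwargs": {"commands": [0.6, 6, 18, -3, 0, 0, 0, 0.6, 0, 18, 0, 0, 0, 0, 0.6, 0, 18, 0, 0, 0, 0, 0.6, 0, 18, 0, 0, 0, 0, 0.6, 0, 16, 0, 0, 0, 0]}}

```text
t: 12.38
ee_pos: [0.4831, -0.0865, 0.1073]
orientation: [[0.193, 0.004, -0.981], [0.981, 0.0, 0.193], [0.001, -1.0, -0.003]]
force: [0.2, 0.2, 0.0]
gripper_width: 0.0517
```

{"fn": "apply_moves", "kwargs": {"commands": [0.2, 0, 0, 0, 0, 0, 0, 0.1, 0, 0, 0, 0, 0, 0, 0, 0, 0, 0, 0, 0, 0, 0, 0, 0, 0, 0, 0, 0, 0, 0, 0, 0, 0, 0, 0], "squeeze": 30}}

```text
t: 12.8
ee_pos: [0.4813, -0.0865, 0.1074]
orientation: [[0.194, 0.0, -0.981], [0.981, 0.0, 0.194], [0.0, -1.0, -0.0]]
force: [-4.2, 3.1, 2.8]
gripper_width: 0.023
```

Run:
```python
from plan import *
s=manip.read_state();print(s["t"],s["ee_pos"],s["force"],s["gripper_width"])
R=Rd(np.pi-.1954);xs=np.array([.981,-.1942,0])
p0=np.array(s["ee_pos"]);legs=[];a0=np.radians(10)
for th in np.linspace(0,1.4,21)[1:]:
    d=.125*((np.cos(a0)-np.cos(a0+th))*xs+(np.sin(a0+th)-np.sin(a0))*np.array([0,0,1]))
    legs.append((p0+d,R,1))
plan(legs,0)
```

```text
12.8 [ 0.48134487 -0.08650461  0.10744112] [-4.23518698  3.11041392  2.81661902] 0.022962307098345687
[0, 0, -8.6, -1.8, 0, 0, 0, 0, 0, -8.4, -2.4, 0, 0, 0, 0, 0, -8.2, -3, 0, 0, 0, 0, 0, -8, -3.6, 0, 0, 0, 0, 0, -7.7, -4.1, 0, 0, 0]
[0, 0, -7.4, -4.7, 0, 0, 0, 0, 0, -7.1, -5.1, 0, 0, 0, 0, 0, -6.7, -5.6, 0, 0, 0, 0, 0, -6.3, -6.1, 0, 0, 0, 0, 0, -5.8, -6.5, 0, 0, 0]
[0, 0, -5.4, -6.9, 0, 0, 0, 0, 0, -4.8, -7.3, 0, 0, 0, 0, 0, -4.4, -7.6, 0, 0, 0, 0, 0, -3.8, -7.9, 0, 0, 0, 0, 0, -3.3, -8.1, 0, 0, 0]
[0, 0, -2.7, -8.3, 0, 0, 0, 0, 0, -2, -8.5, 0, 0, 0, 0, 0, -1.5, -8.6, 0, 0, 0, 0, 0, -0.9, -8.7, 0, 0, 0, 0, 0, -0.3, -8.8, 0, 0, 0]
max [0.  0.  8.6 8.8 0.  0.  0. ] 8.805112151472008 end [ 0.6026 -0.1105  0.2107]
```

{"fn": "apply_moves", "kwargs": {"commands": [0, 0, -8.6, -1.8, 0, 0, 0, 0, 0, -8.4, -2.4, 0, 0, 0, 0, 0, -8.2, -3, 0, 0, 0, 0, 0, -8, -3.6, 0, 0, 0, 0, 0, -7.7, -4.1, 0, 0, 0]}}

```text
t: 13.22
ee_pos: [0.493, -0.0889, 0.1468]
orientation: [[0.195, -0.008, -0.981], [0.981, 0.002, 0.195], [0.0, -1.0, 0.008]]
force: [-7.3, 7.7, -4.3]
gripper_width: 0.023
```

{"fn": "apply_moves", "kwargs": {"commands": [0, 0, -7.4, -4.7, 0, 0, 0, 0, 0, -7.1, -5.1, 0, 0, 0, 0, 0, -6.7, -5.6, 0, 0, 0, 0, 0, -6.3, -6.1, 0, 0, 0, 0, 0, -5.8, -6.5, 0, 0, 0]}}

```text
t: 13.63
ee_pos: [0.5143, -0.0934, 0.1801]
orientation: [[0.196, -0.023, -0.98], [0.981, 0.004, 0.196], [-0.001, -1.0, 0.024]]
force: [-25.3, 16.8, 15.9]
gripper_width: 0.0232
```

{"fn": "apply_moves", "kwargs": {"commands": [0, 0, -5.4, -6.9, 0, 0, 0, 0, 0, -4.8, -7.3, 0, 0, 0, 0, 0, -4.4, -7.6, 0, 0, 0, 0, 0, -3.8, -7.9, 0, 0, 0, 0, 0, -3.3, -8.1, 0, 0, 0]}}

```text
t: 14.05
ee_pos: [0.5573, -0.1027, 0.208]
orientation: [[0.192, -0.006, -0.981], [0.981, -0.002, 0.192], [-0.003, -1.0, 0.006]]
force: [-10.8, 3.7, 13.8]
gripper_width: 0.0229
```

{"fn": "apply_moves", "kwargs": {"commands": [0, 0, -2.7, -8.3, 0, 0, 0, 0, 0, -2, -8.5, 0, 0, 0, 0, 0, -1.5, -8.6, 0, 0, 0, 0, 0, -0.9, -8.7, 0, 0, 0, 0, 0, -0.3, -8.8, 0, 0, 0]}}

```text
t: 14.47
ee_pos: [0.6012, -0.1114, 0.2125]
orientation: [[0.193, -0.004, -0.981], [0.981, -0.001, 0.193], [-0.002, -1.0, 0.003]]
force: [-5.6, 0.8, -0.2]
gripper_width: 0.0231
```

{"fn": "apply_moves", "kwargs": {"commands": [0, 0, 0, 0, 0, 0, 0, 0, 0, 0, 0, 0, 0, 0, 0, 0, 0, 0, 0, 0, 0, 0, 0, 0, 0, 0, 0, 0, 0, 0, 0, 0, 0, 0, 0]}}

```text
t: 14.88
ee_pos: [0.6025, -0.1117, 0.2121]
orientation: [[0.193, 0.0, -0.981], [0.981, -0.002, 0.193], [-0.002, -1.0, -0.001]]
force: [-5.1, -0.6, 4.5]
gripper_width: 0.023
```

Run:
```python
from h import *
s=manip.read_state();print(s["t"],s["ee_pos"],s["force"],s["moment"],s["gripper_width"])
p=shot("side")
I=cv2.cvtColor(p["image"],cv2.COLOR_RGB2BGR)
w=shot("wrist");J=cv2.cvtColor(w["image"],cv2.COLOR_RGB2BGR)
cv2.imwrite("pics/up.png",np.hstack([cv2.resize(I[140:290,230:350],(480,600),interpolation=cv2.INTER_CUBIC),cv2.resize(J[:,160:384],(320,600))]))
```

```text
14.8833 [ 0.60253422 -0.11170648  0.21210991] [-5.1238857  -0.55043938  4.45755712] [-0.0333272   1.64673312 -0.03211637] 0.02303747111342167
```

View pics/up.png

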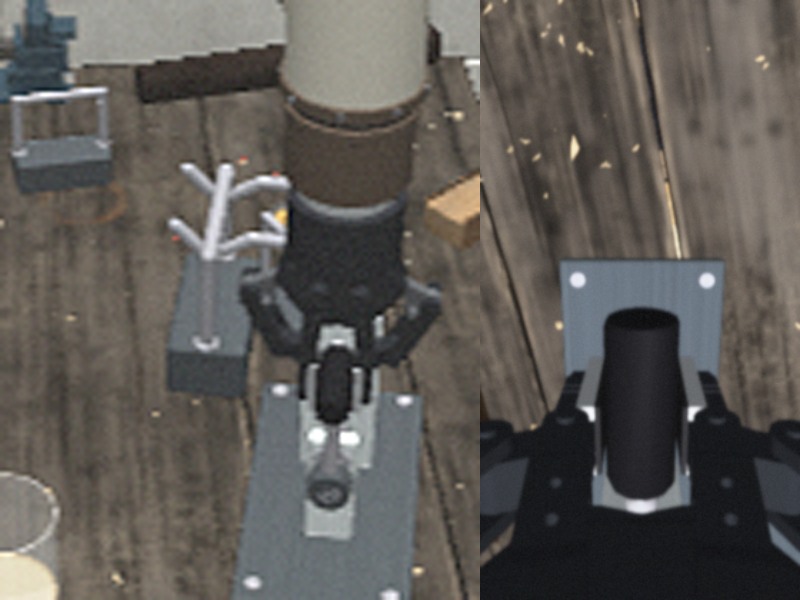

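The lever stands upright with its grip between the pads. The TCP is within 2 mm of above the axle in x. The weight hangs in both Vs (near bar end at (212,255)), with the gripper clear of it. Handing in.

```bash
python3 -c "
from h import *
s=manip.read_state();print(s['t'],s['ee_pos'],s['force'],s['gripper_width'])
print(ticket.hand_in())"
```

```text
14.9833 [ 0.60252533 -0.11172692  0.21211137] [-5.43086987  0.00683242  4.32892068] 0.022819118239772757
the job is handed in; nothing more can be done
None
```

I hung the largest weight (about 122 mm across the handle; the two look-alikes are about 80 mm) on both prongs and let go of it. I then swung the lever upright and handed the job in at about 15 s, still gripping it; the hand-in gives no verdict.

**Weight:** In the last pictures it hangs level in both Vs, with an upright outside each prong. The gripper looks clear of it. I did not measure the hook's rise or the bar-to-seat distance numerically.

**Lever:** The grip is held at a 23 mm opening, about 1.5 mm in x from straight above the axle. That puts the lever roughly 0.01 rad from its highest-lift angle. The wrist read about 7 N at the end, with a brief peak of about 34 N (of 120 allowed) during the swing.

**Bystanders:** My moves kept clear of the tumbler, tin and offcut. I did not re-measure their positions at the end.

**Disagreements:**
- The gripper read 9–10 mm on the 12 mm handle bar, but the hold was firm.
- The weight was gripped about 5 mm off the middle of its bar, and I allowed for that when placing it.
- The lever grip was about 4 mm off my first estimate, and I corrected that before closing on it.

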